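# Re-clamp the fridge logger with its display up

## Task

The vaccine-fridge temperature logger is clamped in the slide-jaw holder with its display facing sideways, to the robot's left. Put the stray orange-capped vial that blocks the jaw's slide upright into the one empty cell of the red vial rack, open the jaw, turn the logger so that its blue display face is up, and clamp it again: standing flat and square on the holder's bed, about midway along the jaws, with the jaw closed right up to it. Do not knock the vials over or push aside the other things on the bench.

Things in the scene. Friction and masses are not known exactly. Their poses are not given: they have to be found in the camera images.
- holder: slide-jaw holder fixed on the bench; origin on the bench under the middle of the clamping place; x along the slide, from the moving jaw (robot's side) to the fixed jaw, z up. Aluminium bed 90 mm wide, x = -124 to 52 mm, top 15 mm above the bench. Blue fixed jaw 80 mm wide, x = 22 to 38 mm, top 31 mm above the bench. End stop x = -124 to -116 mm, top 27 mm above the bench
- jaw (a joint): opening of the blue moving jaw, m: 0 at the start (jaws 44.5 mm apart, clamped on the logger: within 0.001 of 0); grows as it slides to holder -x, to 0.030 at most; -0.025 if closed on nothing. Stays where it is left (3 N to slide). At 0 its block spans holder x = -82 to -22 mm, 80 mm wide, top 31 mm above the bench
- jaw_post (a point): top centre of the upright black round post on the moving jaw, by which it is slid: 16 mm across, top 68 mm above the bench, standing 37 mm clear above the jaw block, 43 mm behind the jaw's face
- logger: white temperature logger, a block 44 (x) by 70 (y) by 60 (z) mm, 0.25 kg; origin at its centre. Its blue display face with green screen is +y; vent slots mark +z. It starts on the bed with +z up, x along the slide, display towards holder +y; the jaws hold its 44 mm width. With the display up it stands 70 mm tall, its origin 50 mm above the bench
- stray_vial: glass vial, 24 mm across, 50 mm tall, 25 g, straight amber body up to 35 mm, with a cap (orange) 21 mm across; origin at the centre of its underside, z up its axis. It starts upright on the holder's bed between the moving jaw and the end stop, so that the jaw cannot open
- rack: red plastic tray 200 mm (x) by 62 mm (y) by 4 mm, fixed on the bench; origin at the centre of its underside; the cells stand on it along its x, 67.5 and 22.5 mm either side of its centre
- cell_a: square white plastic cell, open above, 37 mm outside, 31 mm inside, floor 3 mm thick, walls 14 mm high; fixed on the red rack; origin at the centre of its underside. One of four in a row along the rack (45 mm apart, in any order). Holds vial_a.
- cell_b: square white plastic cell, open above, 37 mm outside, 31 mm inside, floor 3 mm thick, walls 14 mm high; fixed on the red rack; origin at the centre of its underside. One of four in a row along the rack (45 mm apart, in any order). Holds vial_b.
- cell_c: square white plastic cell, open above, 37 mm outside, 31 mm inside, floor 3 mm thick, walls 14 mm high; fixed on the red rack; origin at the centre of its underside. One of four in a row along the rack (45 mm apart, in any order). Holds vial_c.
- cell_d: square white plastic cell, open above, 37 mm outside, 31 mm inside, floor 3 mm thick, walls 14 mm high; fixed on the red rack; origin at the centre of its underside. One of four in a row along the rack (45 mm apart, in any order). This one is empty.
- vial_a: glass vial, 24 mm across, 50 mm tall, 25 g, straight amber body up to 35 mm, with a cap (blue) 21 mm across; origin at the centre of its underside, z up its axis. Stands in a cell of the rack; leave it there
- vial_b: glass vial, 24 mm across, 50 mm tall, 25 g, straight amber body up to 35 mm, with a cap (blue) 21 mm across; origin at the centre of its underside, z up its axis. Stands in a cell of the rack; leave it there
- vial_c: glass vial, 24 mm across, 50 mm tall, 25 g, straight amber body up to 35 mm, with a cap (blue) 21 mm across; origin at the centre of its underside, z up its axis. Stands in a cell of the rack; leave it there
- sanitizer: bystander: pump bottle, 58 mm across, 165 mm tall with its pump head; origin at the centre of its underside
- sharps_tub: bystander: red round tub with a yellow lid, 106 mm across, 94 mm tall; origin at the centre of its underside
- basket: bystander: red basket of capped syringes, 130 by 90 by 50 mm; origin at the centre of its underside
- cold_pack: bystander: blue cold pack, 80 by 50 by 30 mm; origin at the centre of its underside

How it is judged:
On the way, in this order (a step that is already met when the one before it is completed fails the run):
1. the jaw has been slid open by at least 12 mm (value of joint jaw above 0.012 m), for 0.1 s.
2. the logger stands on the bed between the jaws with its display up (angle between logger's own y axis and vertical below 0.1 rad and z of logger in the frame of holder between 0.046 and 0.054 m and x of logger in the frame of holder between -0.03 and 0.03 m and y of logger in the frame of holder between -0.015 and 0.015 m), for 0.2 s.
At the end, for the whole second after the job is handed in: Logger display up (0.1 rad), flat on the bed (4 mm), within 15 mm of the middle of the jaws, square to them (0.06 rad), the jaw closed on it (within 3 mm of 0). The stray vial stands on the floor of the empty cell, the other three still stand in theirs; all at rest (all of step 2 and value of joint jaw between -0.003 and 0.003 m and angle between the x axis of logger and the x axis of holder, either way round below 0.06 rad and linear speed of each of logger, stray_vial below 0.02 m/s and horizontal distance between stray_vial and cell_d below 0.008 m and angle between each of stray_vial, vial_a, vial_b, vial_c's own z axis and vertical below 0.12 rad and z of stray_vial in the frame of cell_d between 0 and 0.006 m and horizontal distance between vial_a and cell_a below 0.008 m and horizontal distance between vial_b and cell_b below 0.008 m and horizontal distance between vial_c and cell_c below 0.008 m); the robot touches nothing.
It fails at once if a vial is tipped over (more than 0.8 rad) (angle between any of stray_vial, vial_a, vial_b, vial_c's own z axis and vertical above 0.8 rad).
It fails at once if a bystander is pushed more than 30 mm or tipped (distance of any of sanitizer, sharps_tub, basket, cold_pack from where it was at the start of the episode above 0.03 m or angle between any of sanitizer, sharps_tub, basket, cold_pack's own z axis and vertical above 0.5 rad).
It also fails if it takes over 64 s, if anything falls off the work surface, if the arm or the gripper's body presses on something with over 40 N, if the wrist force passes 120 N, or if a joint passes its speed limit or range.

## Robot

A 6-joint arm with a two-finger parallel gripper is mounted at the origin on the work surface. World frame = base frame: x ahead of the robot, y to its left, z up, the work surface at z = 0. Lengths are in m, angles in rad, forces in N, time in s.
With the tool pointing down it reaches from about 0.3 to 0.775 m from the base axis. Payload 14.6 kg.
Tool frame: the origin (TCP) lies at the very end of the fingers, on their centre line; the grasp point (between the pads) lies 19 mm behind it (robot.pinch_z is the distance from the TCP to the grasp point, in m); z points along the fingers, y is the line along which they close (so a half turn about z gives the same grasp; the last joint's range is limited). The gripper opens to 85 mm and grips with 20 to 120 N. Pads are 22 mm wide; open, the fingers measure 114 mm over their backs; the gripper's body (76 mm by 85 mm) begins 54 mm behind the grasp point. The pads swing forward as they close: fully open they stand 13 mm farther back than shut.
Start: joints at [1.202, 0.3, 1.521, -0, 1.321, -0.067], TCP at [0.163, 0.525, 0.231] pointing down, gripper open.
Joint ranges: [-3.03, 3.03], [-0.79, 2.21], [0.23, 2.52], [-1.04, 4.18], [0, 3.07], [-2.55, 2.55]. Speed limits (rad/s): [2.22, 2.22, 2.57, 3.14, 3.14, 3.14].

## Interface

Orientations are given as a unit quaternion [w, x, y, z].
In Python, from plant import robot gives the robot as it stands.
- The arm moves only by the tool apply_moves, never from a script. Its argument "deltas" is a list of rows, each an object with "delta_pos": the shift along the tool's x, y, z normalised to -1 to 1, where 1 is 0.025 m, a list of three; "rot": the turn, a rotation vector about the tool's x, y, z normalised to -1 to 1, where 1 is 5 degrees, a list of three. In form: [{"delta_pos": [x, y, z], "rot": [rx, ry, rz]}, ...]. A call has 1 to 10 rows; each row shifts and turns the commanded pose from where the row before left it, along the tool's axes as they then stand; what a row does not reach is not made up. A row lasts 1/8 s, in which the tool goes at most 62.5 mm and 10.7 degrees, less where a joint would pass 70% of its speed; a pose out of reach is approached as far as the arm can. A call with a number of a shift or a turn outside -1 to 1 is refused whole. A call with a gripper value outside its range is refused whole. "gripper" is the opening, from 0 (shut) to 1 (fully open), set as the call begins (left out, the last holds). The fingers move at their own pace and stop on an object; "newtons" is the grip in N (left out, the last holds). Time passes only in rows, so rows that do not move let the fingers close. It gives the time, the measured TCP pose, the force, the opening and the grip force at its end, in the units of the state.
- robot.get_obs(): the state, without advancing time (a new reading comes with each control period).
- robot.get_image(name): name is "scene" or "top"; returns the picture (384x512x3 uint8, red, green, blue); there is no depth.
- robot.camera_info(name): a dict with "fx", "fy", "cx", "cy" (pixels), "dist_coeffs" ([k1, k2, p1, p2, k3] as OpenCV has them; the pictures are not rectified), "camera_from_world" (4x4, takes a point from world to camera coordinates). Camera axes: x right, y down, z forward; pixel columns grow to the right and rows downward; lengths in m; the calibration is good to about 2 mm. A picture is of the moment at which its call begins. camera_info takes no time and is no camera call.
- robot.job_done(): hands the job in; it is judged then, once.
Trained networks look in the newest picture that a camera, given by its name, has taken for a name from the list of things; names that differ only in an ending like _2 or _b are one class to them, and where a whole thing is asked for, a point or a joint stands for the part that bears it (a point fixed in the world has none). Each returns a list of dicts, best first, with "score" (0 to 1); they miss things now and then, are a little off and sometimes report something else, mostly with a low value. They report only what shows in the picture. A call takes as long as a camera call.
- robot.trace(camera, target): "pixels" (384x512 bool, what is visible of it).
- robot.tip_of(camera, target): "position" ([x, y, z] in m, in the coordinates of the camera as it stood for that picture, good to about 4 mm: a listed point, or the origin of a listed thing).
The state is a dict: "time": time; "joint_positions": joint angles; "joint_velocities": joint speeds; "joint_torque": joint torques, N m; "eef_pos": TCP position; "orientation": TCP orientation; "wrist_force": force on the tool from outside, world axes, zero at the start; "wrist_torque": the same for the moment, N m; "gripper_width": opening from 0.0 (shut) to 1.0 (fully open); "grasp_force": force on a finger pad.
Only numpy, scipy, OpenCV 4.12 (cv2) and the standard library are available. Lean on these libraries where they do the work, as an engineer would, in place of code of your own. Each camera call takes 0.05 s, during which the arm holds its last target. There are 200 camera calls.

## Working session

There is one attempt and no reset: what is moved stays moved. The work goes in short steps, Python scripts to look and compute and a tool call to move; the robot and the scene stay as the last step left them, time stands still between calls to the robot, and variables do not carry over. Pictures are saved under pics/ and viewed, at most 11 in all, crops included, and the job is handed in when it is done.

Besides the shell and the picture viewer there is one more tool, called after "Request:" as name(argument=value, ...) on one line, values as JSON. apply_moves: Moves the arm, as the interface text tells. Scaled input: -1 to 1 covers 0.025 m each way for a shift and 5 degrees each way for a turn. Its arguments: {"type":"object","properties":{"deltas":{"type":"array","items":{"type":"object","properties":{"delta_pos":{"type":"array","items":{"type":"number","minimum":-1,"maximum":1}},"rot":{"type":"array","items":{"type":"number","minimum":-1,"maximum":1}}}}},"gripper":{"type":"number"},"newtons":{"type":"number"}},"required":["deltas"]}

```bash
mkdir -p pics; ls; cat > h.py <<'E'
import numpy as np, cv2
from plant import robot
from scipy.spatial.transform import Rotation as R
def toworld(cam,p):
    T=np.linalg.inv(np.array(robot.camera_info(cam)["camera_from_world"])); return (T@np.r_[p,1])[:3]
def proj(cam,P):
    c=robot.camera_info(cam);T=np.array(c["camera_from_world"])
    K=np.array([[c["fx"],0,c["cx"]],[0,c["fy"],c["cy"]],[0,0,1.]])
    return cv2.projectPoints(np.atleast_2d(np.float64(P)),cv2.Rodrigues(T[:3,:3])[0],T[:3,3],K,np.array(c["dist_coeffs"]))[0][:,0]
def ray(cam,uv,z):
    c=robot.camera_info(cam);T=np.linalg.inv(np.array(c["camera_from_world"]))
    K=np.array([[c["fx"],0,c["cx"]],[0,c["fy"],c["cy"]],[0,0,1.]])
    n=cv2.undistortPoints(np.float64(uv).reshape(-1,1,2),K,np.array(c["dist_coeffs"]))[:,0]
    d=np.c_[n,np.ones(len(n))]@T[:3,:3].T; o=T[:3,3]
    return o+d*((z-o[2])/d[:,2])[:,None]
def snap(cam,f):
    im=robot.get_image(cam); cv2.imwrite(f,im[:,:,::-1]); return im
E
python3 - <<'E'
from h import *
for c in("scene","top"):
    snap(c,f"pics/{c}0.png")
    for t in ["holder","jaw_post","logger","stray_vial","rack","cell_d","cell_a","vial_a","sanitizer","sharps_tub","basket","cold_pack"]:
        r=robot.tip_of(c,t)
        print(c,t,[(round(x["score"],2),toworld(c,x["position"]).round(4).tolist()) for x in r[:5]])
    ci=robot.camera_info(c); print(np.linalg.inv(ci["camera_from_world"]).round(3).tolist(),ci["fx"],ci["dist_coeffs"])
o=robot.get_obs();print(o["time"],o["eef_pos"],o["orientation"],o["gripper_width"])
E
```

```text
pics
scene holder [(0.95, [0.5852, -0.1538, -0.0018]), (0.67, [0.5614, 0.1535, 0.0004]), (0.57, [0.5428, 0.1521, 0.0071])]
scene jaw_post [(0.52, [0.5206, -0.1383, 0.0615])]
scene logger [(0.73, [0.5824, -0.1564, 0.0433])]
scene stray_vial [(0.49, [0.5429, 0.1552, 0.0073]), (0.48, [0.48, -0.1349, 0.0176])]
scene rack [(0.77, [0.5638, 0.1533, -0.0053])]
scene cell_d [(0.62, [0.6283, 0.1606, -0.0001]), (0.61, [0.541, 0.1567, 0.0057]), (0.45, [0.5815, 0.159, 0.0014]), (0.43, [0.4953, 0.1458, 0.0018]), (0.42, [0.479, -0.1342, 0.0148])]
scene cell_a [(0.62, [0.6283, 0.1606, -0.0001]), (0.61, [0.541, 0.1567, 0.0057]), (0.45, [0.5815, 0.159, 0.0014]), (0.43, [0.4953, 0.1458, 0.0018]), (0.42, [0.479, -0.1342, 0.0148])]
scene vial_a [(0.74, [0.4756, 0.3917, -0.0018]), (0.7, [0.542, 0.1502, 0.0087]), (0.56, [0.5806, 0.1573, 0.0049]), (0.49, [0.5205, -0.1392, 0.0663]), (0.41, [0.4946, 0.1433, 0.0034])]
scene sanitizer [(0.64, [0.7563, -0.0261, 0.001])]
scene sharps_tub [(0.68, [0.4773, 0.3924, -0.004])]
scene basket [(0.7, [0.5827, 0.1607, 0.0002]), (0.62, [0.4906, -0.4021, -0.0])]
scene cold_p
[... 728 characters left out ...]
, (0.5, [0.6258, 0.1637, 0.0085]), (0.44, [0.5839, 0.1576, 0.0002])]
top vial_a [(0.61, [0.542, 0.1569, 0.0073]), (0.39, [0.4933, 0.1483, 0.0082])]
top sanitizer [(0.68, [0.7536, -0.0212, 0.0002])]
top sharps_tub [(0.76, [0.4793, 0.3901, -0.0009]), (0.71, [0.6276, 0.1603, 0.008])]
top basket [(0.65, [0.4898, -0.3973, 0.0012])]
top cold_pack [(0.66, [0.5594, -0.0089, 0.0047])]
[[-0.142, -0.967, 0.213, 0.394], [-0.99, 0.14, -0.026, 0.011], [-0.004, -0.215, -0.977, 1.114], [0.0, 0.0, 0.0, 1.0]] 413.5191795762968 [-0.06770255  0.          0.          0.          0.        ]
1.3 [0.16348984 0.52512962 0.23127872] [ 2.49203782e-06  1.50336156e-01  9.88634938e-01 -1.08490045e-05] 0.9979310504453084
```

View pics/scene0.png

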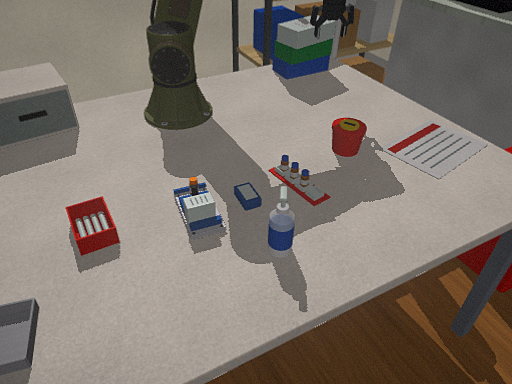

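View pics/top0.png

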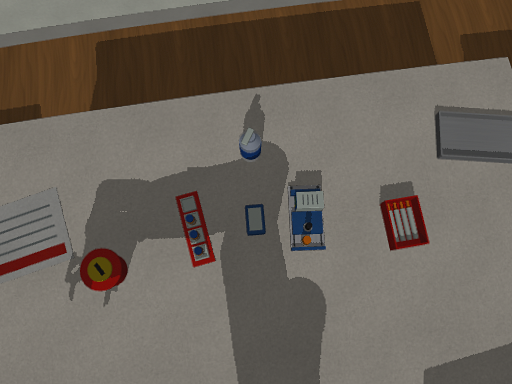

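The scene picture shows the logger at (200,208), the stray vial behind the post at (193,185), and the rack at (298,183). In the top picture the empty cell is the far one, at (188,203). The holder is at (307,218) and is slightly yawed. I'll check a zoomed composite with the estimates overlaid.

```bash
cat >> h.py <<'E'
def box(x0,x1,y0,y1,z0,z1): return np.array([[x,y,z] for x in(x0,x1) for y in(y0,y1) for z in(z0,z1)])
def hull(uv):
    m=np.zeros((384*4,512*4),np.uint8); cv2.fillConvexPoly(m,cv2.convexHull(((uv+.5)*4).astype(np.float32).reshape(-1,1,2)).astype(np.int32),255)
    return cv2.resize(m,(512,384),interpolation=cv2.INTER_AREA)/255.
def place(P,x,y,yaw):
    c,s=np.cos(yaw),np.sin(yaw); P=np.atleast_2d(P); return np.c_[x+c*P[:,0]-s*P[:,1],y+s*P[:,0]+c*P[:,1],P[:,2]]
E
cat > fit.py <<'E'
from h import *
from scipy.optimize import minimize
def fit(target,boxes,x0,cams=("top","scene"),fixyaw=None):
    ms=[]
    for c in cams:
        r=robot.trace(c,target); 
        best=min(r,key=lambda q:np.linalg.norm(np.argwhere(q["pixels"]).mean(0)[::-1]-proj(c,[[x0[0],x0[1],.02]])[0]))
        m=best["pixels"].astype(float); ms.append(m); print(target,c,best["score"],m.sum())
    def cost(p,each=False):
        e=[]
        for c,m in zip(cams,ms):
            h=np.max([hull(proj(c,place(B,*p))) for B in boxes],0); e.append(np.abs(h-m).sum())
        return e if each else sum(e)
    s=minimize(cost,x0,method="Nelder-Mead",options=dict(initial_simplex=np.array(x0)+np.array([[0,0,0],[.006,0,0],[0,.006,0],[0,0,.08]]),xatol=1e-4,fatol=.1))
    print(s.x.round(4),cost(s.x,True)); return s.x
if __name__=="__main__":
    for c in("scene","top"): robot.get_image(c)
    lg=[box(-.022,.022,-.035,.035,.015,.075)]
    fit("logger",lg,[.586,-.152,-.2])
    fit("logger",lg,[.586,-.152,-.2],("top",))
    fit("rack",[box(-.1,.1,-.031,.031,0,.004)],[.561,.1537,.12],("top",))
    fit("holder",[box(-.124,.052,-.045,.045,0,.015),box(-.082,-.022,-.04,.04,.015,.031),box(.022,.038,-.04,.04,.015,.031)],[.585,-.152,-.2],("top",))
    ims=[]
    for c,b in(("top",(270,170,340,270)),("scene",(160,165,245,245)),("top",(165,180,235,280)),("scene",(255,145,340,225))):
        im=cv2.imread(f"pics/{c}0.png")[b[1]:b[3],b[0]:b[2]]; ims.append(cv2.resize(im,(400,300) if c=="scene" else (210,300),interpolation=cv2.INTER_CUBIC))
    cv2.imwrite("pics/z0.png",np.vstack([np.hstack(ims[:2]),np.hstack(ims[2:])]))
E
python3 fit.py
```

```text
logger top 0.64 519.0
logger scene 0.75 748.0
[ 0.5807 -0.1548 -0.0925] [np.float64(97.70588235294117), np.float64(168.08235294117645)]
logger top 0.64 519.0
[ 0.5828 -0.1544 -0.053 ] [np.float64(91.09803921568628)]
rack top 0.8 1023.0
[0.5615 0.1565 0.1396] [np.float64(815.5372549019609)]
holder top 0.89 1568.0
[ 0.5823 -0.1487 -0.0973] [np.float64(691.0588235294118)]
```

View pics/z0.png

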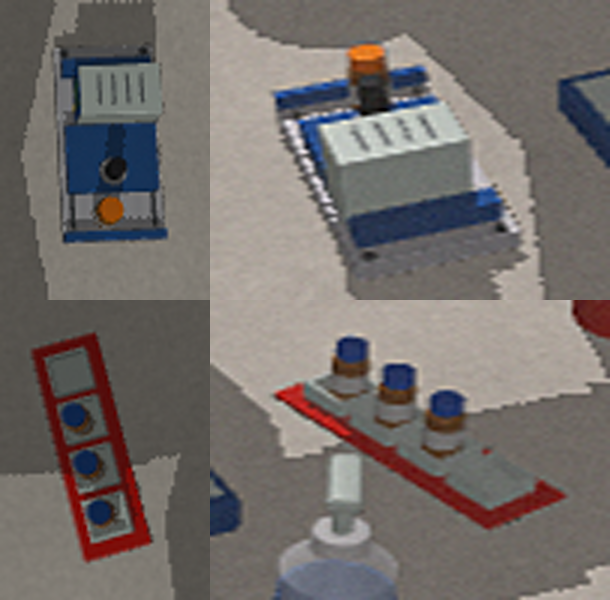

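The composite shows three vials in the near cells and the far cell empty. It also shows the post clear, with the vial standing between the jaw and the end stop. The traced masks contain only visible parts, so I'll refit using convex hulls.

```bash
cat > fit2.py <<'E'
from h import *
from scipy.optimize import minimize
def hm(m):
    p=cv2.findNonZero(m.astype(np.uint8)); o=np.zeros(m.shape,np.uint8); cv2.fillConvexPoly(o,cv2.convexHull(p),1); return o.astype(float)
def masks(c,t,near,big=True):
    r=robot.trace(c,t); uv=proj(c,[near])[0]
    q=min(r,key=lambda q:np.linalg.norm(np.argwhere(q["pixels"]).mean(0)[::-1]-uv)); m=q["pixels"].astype(np.uint8)
    n,l,s,_=cv2.connectedComponentsWithStats(m); return l==1+np.argmax(s[1:,4])
def fit(ms,P,x0):
    H={c:hm(m) for c,m in ms.items()}
    f=lambda p,each=False:(lambda e:e if each else sum(e))([np.abs(hull(proj(c,place(P,*p)))-H[c]).sum() for c in H])
    s=min((minimize(f,np.array(x0)+[0,0,d],method="Nelder-Mead",options=dict(initial_simplex=np.array(x0)+[0,0,d]+np.array([[0,0,0],[.006,0,0],[0,.006,0],[0,0,.06]]),xatol=1e-4,fatol=.05)) for d in(-.05,.05)),key=lambda s:s.fun)
    return s.x.round(4),np.round(f(s.x,True),1)
if __name__=="__main__":
    C=("top","scene"); T=.0
    for c in C: robot.get_image(c)
    rk={c:masks(c,"rack",[.5615,.1565,0]) for c in C}
    P=np.r_[box(-.1,.1,-.031,.031,0,.004)]
    print("rack",fit({"top":rk["top"]},P,[.5615,.1565,.13]),fit(rk,P,[.5615,.1565,.13]))
    lg={c:masks(c,"logger",[.584,-.153,.05]) for c in C}
    L=box(-.022,.022,-.035,.035,.015,.075)
    for k in(("top",),("scene",),C): print("logger",k,fit({c:lg[c] for c in k},L,[.584,-.153,-.1]))
    hd={c:masks(c,"holder",[.55,-.15,.01]) for c in C}
    Hb=np.r_[box(-.124,.052,-.045,.045,0,.015),box(-.124,-.116,-.045,.045,0,.027)]
    print("holder top+l",fit({"top":hd["top"]|lg["top"]},np.r_[Hb,L],[.584,-.15,-.1]))
    for n in("rk","hd"): 
        m=eval(n)["top"]; print(n,cv2.boundingRect(m.astype(np.uint8)),m.sum())
    # colour-based caps
    im=cv2.imread("pics/top0.png").astype(int); ims=cv2.imread("pics/scene0.png").astype(int)
    for c,i in(("top",im),("scene",ims)):
        m=(i[...,2]>150)&(i[...,1]>60)&(i[...,1]<150)&(i[...,0]<70); uv=proj(c,[[.48,-.133,.06]])[0]
        a=np.argwhere(m)[:,::-1]; a=a[np.linalg.norm(a-uv,axis=1)<15]; print(c,len(a),a.mean(0),ray(c,a.mean(0),.060)[0].round(4),ray(c,a.mean(0),.065)[0].round(4))
E
python3 fit2.py
```

```text
rack (array([0.561 , 0.157 , 0.1346]), array([106.])) (array([0.5612, 0.1559, 0.1384]), array([114.5, 341. ]))
logger ('top',) (array([ 0.5823, -0.1537, -0.1223]), array([32.2]))
logger ('scene',) (array([ 0.5759, -0.1538,  0.0172]), array([125.1]))
logger ('top', 'scene') (array([ 0.5811, -0.1545, -0.0836]), array([ 49.3, 137.8]))
holder top+l (array([ 0.5819, -0.1497, -0.1177]), array([124.]))
rk (176, 191, 39, 75) 872
hd (288, 185, 38, 66) 1698
top 6 [308.66666667 240.33333333] [ 0.4792 -0.1357  0.06  ] [ 0.4788 -0.135   0.065 ]
scene 25 [192.6  178.56] [ 0.4762 -0.1303  0.06  ] [ 0.4825 -0.1324  0.065 ]
```

```bash
cat > plan.py <<'E'
from h import *
HX,HY,HYAW=.583,-.151,-.12
def hol(x,y,z): return place([x,y,z],HX,HY,HYAW)[0]
def Rtool(yang,tilt=0,):
    """tool y horizontal at world angle yang (deg); tilt>0: body leans to the left of tool-y axis (rot about +tool-y-line by tilt)"""
    y=np.array([np.cos(np.radians(yang)),np.sin(np.radians(yang)),0]); z=np.array([0,0,-1.]); x=np.cross(y,z)
    return R.from_rotvec(np.radians(tilt)*y)*R.from_matrix(np.c_[x,y,z])
def plan(p,Rt,cur=None):
    o=robot.get_obs(); 
    if cur is None:
        q=o["orientation"]; cur=(np.array(o["eef_pos"]),R.from_quat([q[1],q[2],q[3],q[0]]))
    rv=np.degrees((cur[1].inv()*Rt).as_rotvec())/5
    d=np.array(p)-cur[0]
    print("t",round(o["time"],2),"rot",rv.round(2),"shift after rot",(Rt.inv().apply(d)/.025).round(2),"before rot",(cur[1].inv().apply(d)/.025).round(2))
    return (np.array(p),Rt)
E
python3 - <<'E'
from plan import *
c=plan([.479,-.134,.13],Rtool(83.1)); c=plan([.479,-.134,.030],Rtool(83.1),c)
E
```

```text
t 2.05 rot [ 0.   -0.   -2.08] shift after rot [-15.7  -24.66   4.05] before rot [-19.89 -21.42   4.05]
t 2.05 rot [0. 0. 0.] shift after rot [0. 0. 4.] before rot [0. 0. 4.]
```

Request:
apply_moves(deltas=[{"delta_pos":[0,0,0],"rot":[0,0,-1]},{"delta_pos":[0,0,0],"rot":[0,0,-1]},{"delta_pos":[0,0,0],"rot":[0,0,-0.08]},{"delta_pos":[-0.63,-1,0],"rot":[0,0,0]},{"delta_pos":[-0.63,-1,0],"rot":[0,0,0]},{"delta_pos":[-0.63,-1,0],"rot":[0,0,0]},{"delta_pos":[-0.63,-1,0],"rot":[0,0,0]},{"delta_pos":[-0.63,-1,0],"rot":[0,0,0]},{"delta_pos":[-0.63,-1,0],"rot":[0,0,0]},{"delta_pos":[-0.63,-1,0],"rot":[0,0,0]}], gripper=0.7, newtons=30)

```text
time: 3.3
eef_pos: [0.2522, 0.3373, 0.2314]
orientation: [0.0, 0.061, 0.998, 0.0]
wrist_force: [0.9, -0.0, 0.3]
gripper_width: 0.699
grasp_force: 0.0
```

Request:
apply_moves(deltas=[{"delta_pos":[-0.63,-1,0]},{"delta_pos":[-0.63,-1,0]},{"delta_pos":[-0.63,-1,0]},{"delta_pos":[-0.63,-1,0]},{"delta_pos":[-0.63,-1,0]},{"delta_pos":[-0.63,-1,0]},{"delta_pos":[-0.63,-1,0]},{"delta_pos":[-0.63,-1,0]},{"delta_pos":[-0.63,-1,0]},{"delta_pos":[-0.63,-1,0.5]}])

```text
invalid input at $.deltas[0]: expected keys delta_pos, rot
```

Request:
apply_moves(deltas=[{"delta_pos":[-0.65,-1,0.5]},{"delta_pos":[-0.65,-1,0.5]},{"delta_pos":[-0.65,-1,0.5]},{"delta_pos":[-0.65,-1,0.5]},{"delta_pos":[-0.65,-1,0.5]},{"delta_pos":[-0.65,-1,0.5]},{"delta_pos":[-0.65,-1,0.5]},{"delta_pos":[-0.2,-0.66,0.05]},{"delta_pos":[0,0,0]}])

```text
invalid input at $.deltas[0]: expected keys delta_pos, rot
```

```bash
python3 - <<'E'
from plan import *
c=plan([.479,-.134,.030],Rtool(83.1)); o=robot.get_obs();print(o["joint_positions"],o["wrist_force"])
for k in("scene","top"):
    im=snap(k,f"pics/{k}1.png")
    for t in("stray_vial","jaw_post"):
        for x in robot.tip_of(k,t)[:3]: print(k,t,round(x["score"],2),toworld(k,x["position"]).round(4))
i=cv2.imread("pics/scene1.png")[120:220,150:250]; cv2.imwrite("pics/z1.png",cv2.resize(i,(500,500),interpolation=cv2.INTER_CUBIC))
E
```

```text
t 3.3 rot [ 0.    0.   -0.02] shift after rot [-11.27 -17.63   8.06] before rot [-11.3  -17.61   8.05]
[ 8.41690288e-01  7.59928656e-03  1.85809830e+00 -4.87907951e-05
  1.27557425e+00 -6.06754019e-01] [ 0.86746454 -0.0329413   0.29166552]
scene stray_vial 0.43 [ 0.4824 -0.1345  0.0174]
scene stray_vial 0.42 [ 0.4768  0.3891 -0.    ]
scene jaw_post 0.51 [0.5798 0.1587 0.0031]
scene jaw_post 0.45 [ 0.5166 -0.1397  0.0657]
top stray_vial 0.64 [ 0.4773 -0.1343  0.0138]
top jaw_post 0.91 [ 0.5175 -0.1401  0.0696]
```

View pics/z1.png

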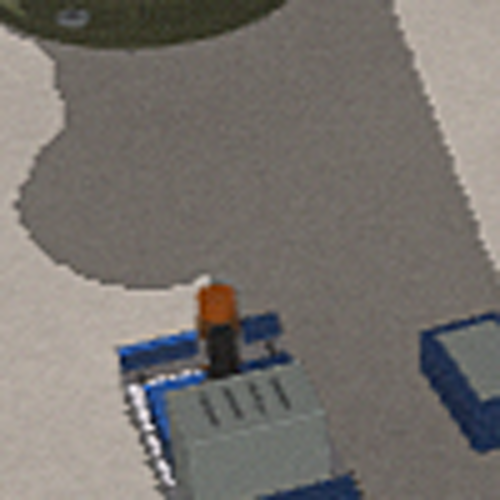

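The crop shows the vial's orange cap at about (192,180) in the scene image, still standing behind the post, matching the network positions. I'll carry on with both keys in every row.

Request:
apply_moves(deltas=[{"delta_pos":[-0.64,-1,0],"rot":[0,0,0]},{"delta_pos":[-0.64,-1,0],"rot":[0,0,0]},{"delta_pos":[-0.64,-1,0],"rot":[0,0,0]},{"delta_pos":[-0.64,-1,0],"rot":[0,0,0]},{"delta_pos":[-0.64,-1,0],"rot":[0,0,0]},{"delta_pos":[-0.64,-1,0],"rot":[0,0,0]},{"delta_pos":[-0.64,-1,0],"rot":[0,0,0]},{"delta_pos":[-0.64,-1,0],"rot":[0,0,0]},{"delta_pos":[-0.64,-1,0],"rot":[0,0,0]},{"delta_pos":[-0.64,-1,0],"rot":[0,0,0]}])

```text
time: 4.85
eef_pos: [0.3813, 0.0705, 0.2313]
orientation: [0.0, 0.06, 0.998, 0.0]
wrist_force: [0.3, 0.6, 0.2]
gripper_width: 0.7
grasp_force: 0.0
```

Request:
apply_moves(deltas=[{"delta_pos":[-0.64,-1,0.5],"rot":[0,0,0]},{"delta_pos":[-0.64,-1,0.5],"rot":[0,0,0]},{"delta_pos":[-0.64,-1,0.5],"rot":[0,0,0]},{"delta_pos":[-0.64,-1,0.5],"rot":[0,0,0]},{"delta_pos":[-0.64,-1,0.5],"rot":[0,0,0]},{"delta_pos":[-0.64,-1,0.5],"rot":[0,0,0]},{"delta_pos":[-0.64,-1,0.5],"rot":[0,0,0]},{"delta_pos":[-0.42,-0.61,0.5],"rot":[0,0,0]},{"delta_pos":[0,0,0],"rot":[0,0,0]},{"delta_pos":[0,0,0],"rot":[0,0,0]}])

```text
time: 6.1
eef_pos: [0.4796, -0.132, 0.1315]
orientation: [-0.0, 0.06, 0.998, 0.0]
wrist_force: [-0.6, -0.1, -0.0]
gripper_width: 0.696
grasp_force: 0.0
```

```bash
python3 - <<'E'
from plan import *
c=plan([.479,-.134,.030],Rtool(83.1)); o=robot.get_obs();print(o["joint_positions"],o["eef_pos"],o["wrist_force"])
E
```

```text
t 6.1 rot [ 0.   -0.    0.01] shift after rot [ 0.02 -0.08  4.06] before rot [ 0.02 -0.08  4.06]
[-3.42218765e-01  2.94835834e-01  1.77688534e+00  1.34539529e-04
  1.06996910e+00 -1.79328778e+00] [ 0.47964233 -0.13198184  0.13151469] [-0.55647851 -0.11260163 -0.03166466]
```

Request:
apply_moves(deltas=[{"delta_pos":[0,0,0.8],"rot":[0,0,0]},{"delta_pos":[0,-0.08,0.8],"rot":[0,0,0]},{"delta_pos":[0,0,0.8],"rot":[0,0,0]},{"delta_pos":[0,0,0.8],"rot":[0,0,0]},{"delta_pos":[0,0,0.8],"rot":[0,0,0]},{"delta_pos":[0,0,0],"rot":[0,0,0]},{"delta_pos":[0,0,0],"rot":[0,0,0]}])

```text
time: 6.98
eef_pos: [0.4798, -0.1345, 0.0324]
orientation: [0.001, 0.06, 0.998, -0.0]
wrist_force: [-0.3, 0.5, 0.6]
gripper_width: 0.701
grasp_force: 0.0
```

Request:
apply_moves(deltas=[{"delta_pos":[0,0,0],"rot":[0,0,0]},{"delta_pos":[0,0,0],"rot":[0,0,0]},{"delta_pos":[0,0,0],"rot":[0,0,0]},{"delta_pos":[0,0,0],"rot":[0,0,0]},{"delta_pos":[0,0,0],"rot":[0,0,0]},{"delta_pos":[0,0,0],"rot":[0,0,0]}], gripper=0, newtons=25)

```text
time: 7.72
eef_pos: [0.4797, -0.1348, 0.0319]
orientation: [0.0, 0.06, 0.998, -0.0]
wrist_force: [-0.5, 1.6, 7.0]
gripper_width: 0.268
grasp_force: 24.4
```

Request:
apply_moves(deltas=[{"delta_pos":[0,0,-0.4],"rot":[0,0,0]},{"delta_pos":[0,0,-0.8],"rot":[0,0,0]},{"delta_pos":[0,0,-0.8],"rot":[0,0,0]},{"delta_pos":[0,0,-0.8],"rot":[0,0,0]},{"delta_pos":[0,0,-0.8],"rot":[0,0,0]},{"delta_pos":[0,0,0],"rot":[0,0,0]}])

```text
time: 8.48
eef_pos: [0.4799, -0.135, 0.1228]
orientation: [0.001, 0.06, 0.998, -0.0]
wrist_force: [-0.5, 0.1, -0.8]
gripper_width: 0.264
grasp_force: 24.6
```

```bash
python3 - <<'E'
from plan import *
import h
for k in("scene","top"):
    snap(k,f"pics/{k}2.png")
    for t in("stray_vial","jaw_post"):
        for x in robot.tip_of(k,t)[:3]: print(k,t,round(x["score"],2),toworld(k,x["position"]).round(4))
i=cv2.imread("pics/scene2.png")[110:220,150:260]; cv2.imwrite("pics/z2.png",cv2.resize(i,(550,550),interpolation=cv2.INTER_CUBIC))
c=plan([.627,.163,.10],Rtool(97.4))
E
```

```text
scene stray_vial 0.56 [ 0.4793 -0.1385  0.1065]
scene jaw_post 0.66 [ 0.5832 -0.1516  0.001 ]
scene jaw_post 0.42 [ 0.5202 -0.1401  0.0614]
scene jaw_post 0.3 [0.5612 0.1556 0.0012]
top stray_vial 0.67 [0.4949 0.1467 0.0051]
t 8.78 rot [ 0.   -0.01 -2.86] shift after rot [-7.4  11.05  0.82] before rot [-4.45 12.53  0.82]
```

View pics/z2.png

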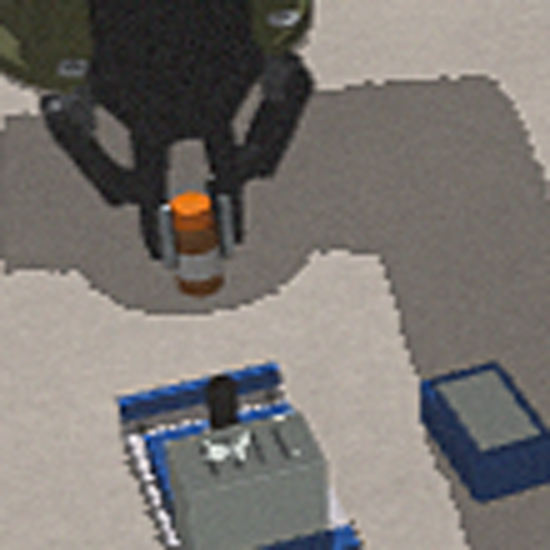

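The crop shows the vial held upright between the pads, cap at about (188,151). Next I'll carry it to the empty cell.

Request:
apply_moves(deltas=[{"delta_pos":[0,0,0],"rot":[0,0,-1]},{"delta_pos":[0,0,0],"rot":[0,0,-1]},{"delta_pos":[0,0,0],"rot":[0,0,-0.86]},{"delta_pos":[-0.67,1,0],"rot":[0,0,0]},{"delta_pos":[-0.67,1,0],"rot":[0,0,0]},{"delta_pos":[-0.67,1,0],"rot":[0,0,0]},{"delta_pos":[-0.67,1,0],"rot":[0,0,0]},{"delta_pos":[-0.67,1,0],"rot":[0,0,0]},{"delta_pos":[-0.67,1,0],"rot":[0,0,0]},{"delta_pos":[-0.67,1,0],"rot":[0,0,0]}])

```text
time: 10.02
eef_pos: [0.5732, 0.0548, 0.1207]
orientation: [-0.0, -0.065, 0.998, 0.0]
wrist_force: [0.4, -0.4, -0.2]
gripper_width: 0.266
grasp_force: 24.6
```

Request:
apply_moves(deltas=[{"delta_pos":[-0.67,1,0],"rot":[0,0,0]},{"delta_pos":[-0.67,1,0],"rot":[0,0,0]},{"delta_pos":[-0.67,1,0],"rot":[0,0,0]},{"delta_pos":[-0.7,1,0.4],"rot":[0,0,0]},{"delta_pos":[0,0,0.4],"rot":[0,0,0]},{"delta_pos":[0,0,0.8],"rot":[0,0,0]},{"delta_pos":[0,0,0.4],"rot":[0,0,0]},{"delta_pos":[0,0,0],"rot":[0,0,0]},{"delta_pos":[0,0,0],"rot":[0,0,0]}])

```text
time: 11.15
eef_pos: [0.6276, 0.1615, 0.0719]
orientation: [0.0, -0.064, 0.998, 0.0]
wrist_force: [1.1, -0.1, 0.6]
gripper_width: 0.268
grasp_force: 24.6
```

```bash
python3 - <<'E'
from plan import *
for k in("scene","top"):
    snap(k,f"pics/{k}3.png")
    for t in("stray_vial","cell_d"):
        for x in robot.tip_of(k,t)[:5]: print(k,t,round(x["score"],2),toworld(k,x["position"]).round(4))
i=cv2.imread("pics/scene3.png")[110:230,240:360]; j=cv2.imread("pics/top3.png")[170:290,150:270]; cv2.imwrite("pics/z3.png",np.hstack([cv2.resize(a,(400,400),interpolation=cv2.INTER_CUBIC) for a in(i,j)]))
c=plan([.627,.163,.025],Rtool(97.4))
E
```

```text
scene stray_vial 0.62 [ 0.49   -0.3997  0.0009]
scene stray_vial 0.49 [0.6279 0.1576 0.0587]
scene cell_d 0.69 [0.6288 0.1632 0.    ]
scene cell_d 0.57 [0.5378 0.1508 0.0038]
scene cell_d 0.48 [4.974e-01 1.463e-01 2.000e-04]
scene cell_d 0.45 [0.5835 0.1542 0.0055]
scene cell_d 0.38 [ 4.756e-01  3.910e-01 -2.000e-04]
top cell_d 0.23 [ 0.5622 -0.0105  0.0019]
t 11.45 rot [0.   0.01 0.  ] shift after rot [0.01 0.05 1.86] before rot [0.01 0.05 1.86]
```

View pics/z3.png

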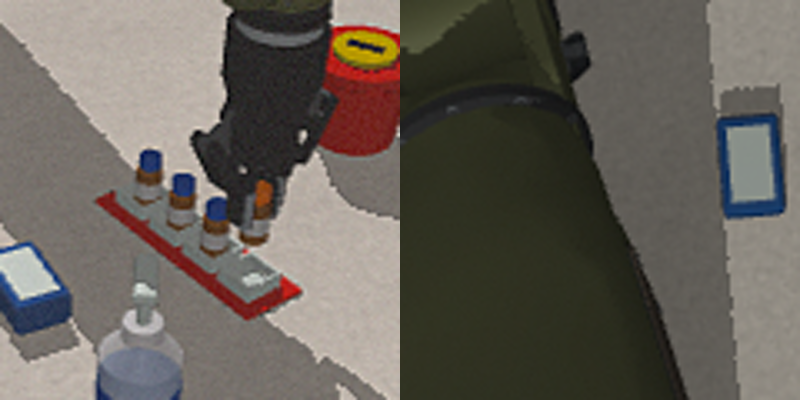

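The crops show the vial upright over the empty cell, between the pads at scene (319,175); the arm hides that area in the top view. Lowering it now.

Request:
apply_moves(deltas=[{"delta_pos":[0,0.1,0.3],"rot":[0,0,0]},{"delta_pos":[0,0,0.3],"rot":[0,0,0]},{"delta_pos":[0,0,0.3],"rot":[0,0,0]},{"delta_pos":[0,0,0.3],"rot":[0,0,0]},{"delta_pos":[0,0,0.2],"rot":[0,0,0]},{"delta_pos":[0,0,0],"rot":[0,0,0]}])

```text
time: 12.2
eef_pos: [0.6268, 0.1642, 0.0358]
orientation: [-0.0, -0.065, 0.998, -0.0]
wrist_force: [0.3, -0.2, -0.1]
gripper_width: 0.263
grasp_force: 24.6
```

Request:
apply_moves(deltas=[{"delta_pos":[0,0,0.2],"rot":[0,0,0]},{"delta_pos":[0,0,0.2],"rot":[0,0,0]},{"delta_pos":[0,0,0],"rot":[0,0,0]},{"delta_pos":[0,0,0],"rot":[0,0,0]}])

```text
time: 12.7
eef_pos: [0.6271, 0.1643, 0.0264]
orientation: [0.0, -0.065, 0.998, 0.0]
wrist_force: [1.4, 0.0, 0.2]
gripper_width: 0.265
grasp_force: 24.7
```

Request:
apply_moves(deltas=[{"delta_pos":[0,0,0.06],"rot":[0,0,0]},{"delta_pos":[0,0,0],"rot":[0,0,0]},{"delta_pos":[0,0,0],"rot":[0,0,0]}])

```text
time: 13.08
eef_pos: [0.627, 0.1643, 0.0248]
orientation: [0.0, -0.065, 0.998, 0.0]
wrist_force: [0.2, 1.1, -0.0]
gripper_width: 0.266
grasp_force: 24.6
```

Request:
apply_moves(deltas=[{"delta_pos":[0,0,0],"rot":[0,0,0]},{"delta_pos":[0,0,0],"rot":[0,0,0]},{"delta_pos":[0,0,0],"rot":[0,0,0]},{"delta_pos":[0,0,-0.4],"rot":[0,0,0]},{"delta_pos":[0,0,-0.8],"rot":[0,0,0]},{"delta_pos":[0,0,-0.8],"rot":[0,0,0]},{"delta_pos":[0,0,-1],"rot":[0,0,0]},{"delta_pos":[0,0,-1],"rot":[0,0,0]}], gripper=0.5)

```text
time: 14.08
eef_pos: [0.6272, 0.1643, 0.1272]
orientation: [0.001, -0.065, 0.998, 0.0]
wrist_force: [-0.5, -0.3, -0.1]
gripper_width: 0.497
grasp_force: 0.0
```

```bash
python3 - <<'E'
from plan import *
c=plan([.519,-.141,.12],Rtool(83.1))
E
```

```text
t 14.07 rot [0.   0.02 2.86] shift after rot [  2.83 -12.64   0.29] before rot [  5.87 -11.55   0.28]
```

```bash
python3 - <<'E'
from plan import *
from fit2 import fit,masks
for k in("scene","top"):
    snap(k,f"pics/{k}4.png")
    for t in("stray_vial","jaw_post","holder","logger"):
        for x in robot.tip_of(k,t)[:2]: print(k,t,round(x["score"],2),toworld(k,x["position"]).round(4))
lg=masks("top","logger",[.584,-.153,.05]); hd=masks("top","holder",[.55,-.15,.01])
L=box(-.022,.022,-.035,.035,.015,.075); Hb=np.r_[box(-.124,.052,-.045,.045,0,.015),box(-.124,-.116,-.045,.045,0,.027)]
print(fit({"top":hd|lg},np.r_[Hb,L],[.584,-.15,-.12]), fit({"top":lg},L,[.584,-.15,-.12]))
# overlay of holder outline for check
a=cv2.imread("pics/top4.png"); b=cv2.imread("pics/scene4.png"); out=[]
for im,k,(u,v) in((a,"top",(265,160)),(b,"scene",(155,160))):
    S=5; z=cv2.resize(im[v:v+110,u:u+80],None,fx=S,fy=S,interpolation=cv2.INTER_CUBIC)
    for P in([[-.124,-.045,.015],[.052,-.045,.015],[.052,.045,.015],[-.124,.045,.015]],[[-.082,-.04,.031],[-.022,-.04,.031],[-.022,.04,.031],[-.082,.04,.031]],[[.022,-.04,.031],[.038,-.04,.031],[.038,.04,.031],[.022,.04,.031]],[[-.022,-.035,.075],[.022,-.035,.075],[.022,.035,.075],[-.022,.035,.075]]):
        q=(proj(k,place(np.array(P),HX,HY,HYAW))+.5-[u,v])*S; cv2.polylines(z,[q.astype(int)],True,(0,255,255),1)
    out.append(z)
cv2.imwrite("pics/z4.png",np.hstack(out))
E
```

```text
scene stray_vial 0.47 [0.6253 0.1618 0.0082]
scene jaw_post 0.68 [ 0.5168 -0.1371  0.0636]
scene jaw_post 0.32 [0.6273 0.1626 0.0069]
scene holder 0.69 [ 0.5854 -0.1529 -0.0015]
scene logger 0.72 [ 0.5835 -0.1589  0.0432]
top jaw_post 0.8 [ 0.515  -0.1393  0.0706]
top holder 0.95 [ 0.5804 -0.1497  0.0033]
top logger 0.79 [ 0.5855 -0.1529  0.0439]
(array([ 0.5821, -0.1498, -0.1155]), array([98.5])) (array([ 0.5826, -0.154 , -0.0798]), array([32.4]))
```

View pics/z4.png

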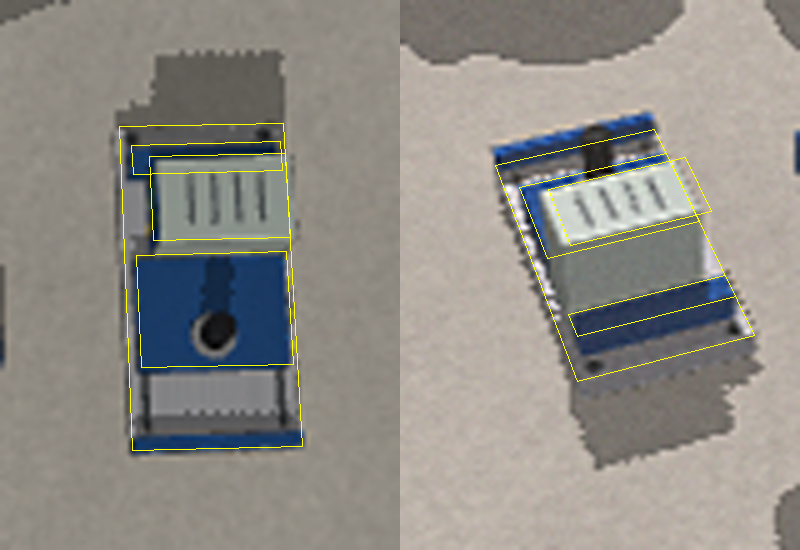

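The overlay agrees with the holder, jaw and logger to about a pixel, and the post is at top (307.6,226). Moving to the post.

Request:
apply_moves(deltas=[{"delta_pos":[0,0,0],"rot":[0,0,1]},{"delta_pos":[0,0,0],"rot":[0,0,1]},{"delta_pos":[0,0,0],"rot":[0,0,0.86]},{"delta_pos":[0.22,-1,0],"rot":[0,0,0]},{"delta_pos":[0.22,-1,0],"rot":[0,0,0]},{"delta_pos":[0.22,-1,0],"rot":[0,0,0]},{"delta_pos":[0.22,-1,0],"rot":[0,0,0]},{"delta_pos":[0.22,-1,0],"rot":[0,0,0]},{"delta_pos":[0.22,-1,0],"rot":[0,0,0]},{"delta_pos":[0.22,-1,0],"rot":[0,0,0]}])

```text
time: 15.92
eef_pos: [0.5675, -0.0056, 0.1247]
orientation: [-0.0, 0.06, 0.998, 0.0]
wrist_force: [0.7, 0.1, 0.3]
gripper_width: 0.499
grasp_force: 0.0
```

Request:
apply_moves(deltas=[{"delta_pos":[0.22,-1,0],"rot":[0,0,0]},{"delta_pos":[0.22,-1,0],"rot":[0,0,0]},{"delta_pos":[0.22,-1,0],"rot":[0,0,0]},{"delta_pos":[0.22,-1,0],"rot":[0,0,0]},{"delta_pos":[0.22,-1,0],"rot":[0,0,0]},{"delta_pos":[0.22,-0.64,0],"rot":[0,0,0]},{"delta_pos":[0,0,0],"rot":[0,0,0]},{"delta_pos":[0,0,0],"rot":[0,0,0]}])

```text
time: 16.92
eef_pos: [0.5183, -0.1403, 0.1248]
orientation: [0.0, 0.06, 0.998, 0.0]
wrist_force: [0.6, 1.2, 0.3]
gripper_width: 0.499
grasp_force: 0.0
```

```bash
sed -i 's/^HX.*/HX,HY,HYAW=.582,-.150,-.12/' plan.py; python3 - <<'E'
from plan import *
c=plan([.5175,-.1405,.040],Rtool(83.1))
for k in("scene","top"):
    snap(k,f"pics/{k}5.png")
    for t in("stray_vial","vial_a","cell_d"):
        for x in robot.tip_of(k,t)[:5]: print(k,t,round(x["score"],2),toworld(k,x["position"]).round(4))
E
```

```text
t 16.93 rot [0.   0.   0.01] shift after rot [ 0.03 -0.01  3.39] before rot [ 0.03 -0.01  3.39]
scene stray_vial 0.48 [0.6241 0.1625 0.0062]
scene vial_a 0.56 [0.497  0.1442 0.0038]
scene vial_a 0.55 [0.5413 0.1547 0.0055]
scene vial_a 0.46 [0.5833 0.159  0.001 ]
scene vial_a 0.16 [0.5639 0.154  0.0011]
scene cell_d 0.7 [0.6274 0.1642 0.0024]
scene cell_d 0.54 [0.4966 0.1458 0.0063]
scene cell_d 0.47 [0.5806 0.1511 0.0049]
scene cell_d 0.45 [0.5406 0.1509 0.0044]
scene cell_d 0.39 [ 0.5819 -0.158   0.0444]
top stray_vial 0.41 [0.6264 0.1627 0.0066]
top vial_a 0.58 [0.5796 0.1576 0.0035]
top vial_a 0.53 [0.5416 0.1561 0.0035]
top vial_a 0.46 [0.4962 0.1505 0.0087]
top cell_d 0.58 [0.5804 0.1588 0.0024]
top cell_d 0.54 [0.6263 0.1624 0.0073]
top cell_d 0.46 [0.4917 0.1453 0.0022]
```

Vial is in the cell at z ≈ 6 mm. Next I'll grip the post and pull the jaw open.

Request:
apply_moves(deltas=[{"delta_pos":[0,0,0.8],"rot":[0,0,0]},{"delta_pos":[0,0,0.8],"rot":[0,0,0]},{"delta_pos":[0,0,0.8],"rot":[0,0,0]},{"delta_pos":[0,0,0.6],"rot":[0,0,0]},{"delta_pos":[0,0,0.3],"rot":[0,0,0]},{"delta_pos":[0,0,0],"rot":[0,0,0]},{"delta_pos":[0,0,0],"rot":[0,0,0]}])

```text
time: 18.2
eef_pos: [0.5184, -0.141, 0.0429]
orientation: [0.0, 0.06, 0.998, -0.0]
wrist_force: [-0.2, -0.7, -0.3]
gripper_width: 0.497
grasp_force: 0.0
```

Request:
apply_moves(deltas=[{"delta_pos":[0,0,0],"rot":[0,0,0]},{"delta_pos":[0,0,0],"rot":[0,0,0]},{"delta_pos":[0,0,0],"rot":[0,0,0]},{"delta_pos":[0,0,0],"rot":[0,0,0]},{"delta_pos":[0,0,0],"rot":[0,0,0]}], gripper=0, newtons=30)

```text
time: 18.82
eef_pos: [0.5183, -0.1412, 0.0428]
orientation: [0.0, 0.06, 0.998, -0.0]
wrist_force: [-2.9, -2.9, 5.8]
gripper_width: 0.172
grasp_force: 29.4
```

Request:
apply_moves(deltas=[{"delta_pos":[0.15,0,0],"rot":[0,0,0]},{"delta_pos":[0.2,0,0],"rot":[0,0,0]},{"delta_pos":[0.2,0,0],"rot":[0,0,0]},{"delta_pos":[0.2,0,0],"rot":[0,0,0]},{"delta_pos":[0.2,0,0],"rot":[0,0,0]},{"delta_pos":[0.13,0,0],"rot":[0,0,0]},{"delta_pos":[0,0,0],"rot":[0,0,0]},{"delta_pos":[0,0,0],"rot":[0,0,0]}])

```text
time: 19.82
eef_pos: [0.4914, -0.1382, 0.0428]
orientation: [0.0, 0.06, 0.998, -0.0]
wrist_force: [-1.6, -6.3, 7.2]
gripper_width: 0.17
grasp_force: 29.6
```

Request:
apply_moves(deltas=[{"delta_pos":[0,0,0],"rot":[0,0,0]},{"delta_pos":[0,0,0],"rot":[0,0,0]},{"delta_pos":[0,0,0],"rot":[0,0,0]},{"delta_pos":[0,0,-0.6],"rot":[0,0,0]},{"delta_pos":[0,0,-1],"rot":[0,0,0]},{"delta_pos":[0,0,-1],"rot":[0,0,1]},{"delta_pos":[0,0,-1],"rot":[0,0,1]},{"delta_pos":[0,0,-1],"rot":[0,0,1]},{"delta_pos":[0,0,-1],"rot":[0,0,1]},{"delta_pos":[0,0,0],"rot":[0,0,1]}], gripper=0.5)

```text
time: 21.08
eef_pos: [0.492, -0.1378, 0.1853]
orientation: [0.002, 0.276, 0.961, -0.0]
wrist_force: [-0.7, 0.6, -0.3]
gripper_width: 0.498
grasp_force: 0.0
```

Request:
apply_moves(deltas=[{"delta_pos":[0,0,0],"rot":[0,0,1]},{"delta_pos":[0,0,0],"rot":[0,0,1]},{"delta_pos":[0,0,0],"rot":[0,0,1]},{"delta_pos":[0,0,0],"rot":[0,0,1]},{"delta_pos":[0,0,0],"rot":[0,0,1]},{"delta_pos":[0,0,0],"rot":[0,0,1]},{"delta_pos":[0,0,0],"rot":[0,0,1]},{"delta_pos":[0,0,0],"rot":[0,0,1]},{"delta_pos":[0,0,0],"rot":[0,0,1]},{"delta_pos":[0,0,0],"rot":[0,0,1]}], gripper=1)

```text
time: 22.32
eef_pos: [0.4913, -0.1376, 0.1834]
orientation: [0.0, 0.656, 0.754, 0.0]
wrist_force: [0.9, 0.0, -0.7]
gripper_width: 1.0
grasp_force: 0.0
```

Request:
apply_moves(deltas=[{"delta_pos":[0,0,0],"rot":[0,0,1]},{"delta_pos":[0,0,0],"rot":[0,0,1]},{"delta_pos":[0,0,0],"rot":[0,0,1]},{"delta_pos":[0,0,0],"rot":[0,-1,0]},{"delta_pos":[0,0,0],"rot":[0,-1,0]},{"delta_pos":[0,0,0],"rot":[0,-1,0]},{"delta_pos":[0,0,0],"rot":[0,-1,0]}])

```text
time: 23.2
eef_pos: [0.4914, -0.1376, 0.1836]
orientation: [0.117, 0.737, 0.653, -0.131]
wrist_force: [-0.7, 0.3, -0.5]
gripper_width: 1.002
grasp_force: 0.0
```

```bash
python3 - <<'E'
from plan import *
o=robot.get_obs();print(o["eef_pos"],o["joint_positions"])
T=Rtool(-6.9,-45); d=T.apply([0,0,1]); print("d",d)
g=hol(0,.002,.056)+.019*d
c=plan(g-.07*d,T); plan(g,T,c)
for k in("scene","top"):
    snap(k,f"pics/{k}6.png")
    for t in("logger","jaw_post","holder"):
        for x in robot.tip_of(k,t)[:2]: print(k,t,round(x["score"],2),toworld(k,x["position"]).round(4))
E
```

```text
[ 0.49136875 -0.1376184   0.18356064] [-0.17951741  0.261289    1.72402199 -0.38465344  1.16149412  0.09694068]
d [-0.08494957 -0.70198545 -0.70710678]
t 23.2 rot [ 0.01 -4.96 -0.01] shift after rot [3.62 3.66 1.55] before rot [2.64 3.65 2.93]
t 23.2 rot [0. 0. 0.] shift after rot [ 0.  -0.   2.8] before rot [ 0.  -0.   2.8]
scene logger 0.56 [ 0.581  -0.1582  0.0453]
scene jaw_post 0.81 [ 0.4932 -0.1362  0.0614]
scene holder 0.86 [ 0.5848 -0.1513 -0.001 ]
top logger 0.54 [ 0.5862 -0.1531  0.0461]
top logger 0.32 [ 0.5625 -0.0093  0.0044]
```

Request:
apply_moves(deltas=[{"delta_pos":[0,0,0],"rot":[0,-1,0]},{"delta_pos":[0,0,0],"rot":[0,-1,0]},{"delta_pos":[0,0,0],"rot":[0,-1,0]},{"delta_pos":[0,0,0],"rot":[0,-1,0]},{"delta_pos":[0,0,0],"rot":[0,-0.96,0]},{"delta_pos":[0.9,0.9,0],"rot":[0,0,0]},{"delta_pos":[0.9,0.9,0],"rot":[0,0,0]},{"delta_pos":[0.9,0.9,0.5],"rot":[0,0,0]},{"delta_pos":[0.9,0.96,1],"rot":[0,0,0]},{"delta_pos":[0,0,0],"rot":[0,0,0]}])

```text
time: 24.85
eef_pos: [0.5861, -0.1121, 0.0895]
orientation: [0.251, 0.692, 0.613, -0.287]
wrist_force: [0.2, 0.3, 1.1]
gripper_width: 0.999
grasp_force: 0.0
```

```bash
python3 - <<'E'
from plan import *
o=robot.get_obs();print(o["eef_pos"],o["joint_positions"],o["wrist_force"])
T=Rtool(-6.9,-45); d=T.apply([0,0,1])
plan(hol(0,.002,.056)+.019*d,T)
a=snap("scene","pics/scene7.png"); b=snap("top","pics/top7.png")
f=lambda i,u,v:cv2.resize(i[v:v+120,u:u+120,::-1],(400,400),interpolation=cv2.INTER_CUBIC)
cv2.imwrite("pics/z7.png",np.hstack([f(a,140,110),f(b,240,150)]))
E
```

```text
[ 0.58610637 -0.11206633  0.08949718] [ 0.0368991   0.67593664  1.50208972 -0.82065117  1.25455096  0.54340933] [0.15314093 0.32841382 1.08097432]
t 24.85 rot [-0.05 -0.04  0.03] shift after rot [-0.08  0.02  2.73] before rot [-0.08  0.03  2.73]
```

View pics/z7.png

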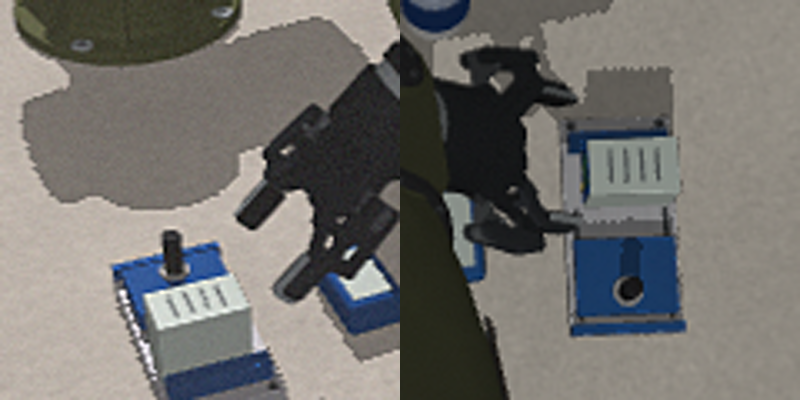

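The pictures show the jaw open, the logger still standing, and the tilted open gripper at top (285,195) straddling its width. Advancing and gripping.

Request:
apply_moves(deltas=[{"delta_pos":[-0.08,0.02,0.6],"rot":[0,0,0]},{"delta_pos":[0,0,0.6],"rot":[0,0,0]},{"delta_pos":[0,0,0.6],"rot":[0,0,0]},{"delta_pos":[0,0,0.5],"rot":[0,0,0]},{"delta_pos":[0,0,0.4],"rot":[0,0,0]},{"delta_pos":[0,0,0],"rot":[0,0,0]},{"delta_pos":[0,0,0],"rot":[0,0,0]}])

```text
time: 25.82
eef_pos: [0.5815, -0.1599, 0.046]
orientation: [0.253, 0.692, 0.613, -0.285]
wrist_force: [0.5, -0.1, -0.4]
gripper_width: 1.001
grasp_force: 0.0
```

Request:
apply_moves(deltas=[{"delta_pos":[0,0,0],"rot":[0,0,0]},{"delta_pos":[0,0,0],"rot":[0,0,0]},{"delta_pos":[0,0,0],"rot":[0,0,0]},{"delta_pos":[0,0,0],"rot":[0,0,0]},{"delta_pos":[0,0,0],"rot":[0,0,0]}], gripper=0, newtons=50)

```text
time: 26.45
eef_pos: [0.5813, -0.1599, 0.0461]
orientation: [0.253, 0.692, 0.613, -0.285]
wrist_force: [-3.3, 3.9, 4.6]
gripper_width: 0.511
grasp_force: 50.6
```

```bash
python3 - <<'E'
from plan import *
o=robot.get_obs();print(o["eef_pos"],o["joint_positions"],o["wrist_force"])
T=Rtool(-6.9,-45); plan(np.array(o["eef_pos"])+[0,0,.075],T)
E
```

```text
[ 0.58125025 -0.15988153  0.04608158] [-0.04190743  0.73010879  1.53418812 -0.88001868  1.14701895  0.57163755] [-3.26419616  3.8909576   4.6351028 ]
t 26.45 rot [ 0.   -0.04  0.  ] shift after rot [-2.12 -0.   -2.12] before rot [-2.11  0.   -2.13]
```

Request:
apply_moves(deltas=[{"delta_pos":[-0.2,0,-0.2],"rot":[0,0,0]},{"delta_pos":[-0.4,0,-0.4],"rot":[0,0,0]},{"delta_pos":[-0.7,0,-0.7],"rot":[0,0,0]},{"delta_pos":[-0.8,0,-0.8],"rot":[0,0,0]},{"delta_pos":[0,0,0],"rot":[0,1,0]},{"delta_pos":[0,0,0],"rot":[0,1,0]},{"delta_pos":[0,0,0],"rot":[0,1,0]},{"delta_pos":[0,0,0],"rot":[0,1,0]},{"delta_pos":[0,0,0],"rot":[0,1,0]},{"delta_pos":[0,0,0],"rot":[0,1,0]}])

```text
time: 27.7
eef_pos: [0.5813, -0.1605, 0.1211]
orientation: [0.085, 0.742, 0.658, -0.095]
wrist_force: [-0.4, 0.0, -3.4]
gripper_width: 0.509
grasp_force: 51.1
```

Request:
apply_moves(deltas=[{"delta_pos":[0,0,0],"rot":[0,1,0]},{"delta_pos":[0,0,0],"rot":[0,1,0]},{"delta_pos":[0,0,0],"rot":[0,1,0]},{"delta_pos":[0,0,0],"rot":[0,1,0]},{"delta_pos":[0,0,0],"rot":[0,1,0]},{"delta_pos":[0,0,0],"rot":[0,1,0]},{"delta_pos":[0,0,0],"rot":[0,1,0]},{"delta_pos":[0,0,0],"rot":[0,1,0]},{"delta_pos":[0,0,0],"rot":[0,1,0]},{"delta_pos":[0,0,0],"rot":[0,1,0]}])

```text
time: 28.95
eef_pos: [0.5813, -0.1607, 0.121]
orientation: [-0.201, 0.713, 0.633, 0.228]
wrist_force: [-0.2, -0.4, -1.9]
gripper_width: 0.51
grasp_force: 51.1
```

Request:
apply_moves(deltas=[{"delta_pos":[0,0,0],"rot":[0,1,0]},{"delta_pos":[0,0,0],"rot":[0,1,0]},{"delta_pos":[0,0,0],"rot":[0,0,0]},{"delta_pos":[0,0,0],"rot":[0,0,0]}])

```text
time: 29.45
eef_pos: [0.5814, -0.1604, 0.1206]
orientation: [-0.254, 0.691, 0.613, 0.287]
wrist_force: [-0.5, -0.1, -2.2]
gripper_width: 0.507
grasp_force: 51.1
```

```bash
python3 - <<'E'
from plan import *
o=robot.get_obs();p=np.array(o["eef_pos"]);q=o["orientation"];Rc=R.from_quat([q[1],q[2],q[3],q[0]])
print(p,o["joint_positions"],o["wrist_force"],o["gripper_width"])
G=np.array([.5813,-.1599,.0461]);RG=R.from_quat([.692,.613,-.285,.253])
for ly in(-.004,):
    L=RG.inv().apply(hol(0,ly,.045)-G); R0=RG.inv()*R.from_euler("z",-.12)
    c=p+Rc.apply(L); Rl=Rc*R0; print("logger pred",c,"yaxis",Rl.apply([0,1,0]).round(3),"x",Rl.apply([1,0,0]).round(3))
a=snap("scene","pics/scene8.png"); b=snap("top","pics/top8.png")
for k in("scene","top"):
    for t in("logger","stray_vial"):
        for x in robot.tip_of(k,t)[:2]: print(k,t,round(x["score"],2),toworld(k,x["position"]).round(4))
f=lambda i,u,v:cv2.resize(i[v:v+120,u:u+120,::-1],(400,400),interpolation=cv2.INTER_CUBIC)
cv2.imwrite("pics/z8.png",np.hstack([f(a,140,110),f(b,240,150)]))
E
```

```text
[ 0.58136606 -0.16042396  0.12058769] [-0.59155417  0.71065634  1.35687898  0.68387101  1.51645164 -0.67011186] [-0.52319793 -0.05641633 -2.15082177] 0.5073997582347758
logger pred [ 0.58100187 -0.15925898  0.12649695] yaxis [-0.001  0.002  1.   ] x [ 0.993 -0.119  0.002]
scene logger 0.79 [ 0.5812 -0.1641  0.125 ]
scene stray_vial 0.69 [0.6299 0.1599 0.0099]
scene stray_vial 0.63 [0.4948 0.1433 0.0036]
top logger 0.94 [ 0.5885 -0.1587  0.1273]
top logger 0.65 [0.5797 0.1592 0.0057]
top stray_vial 0.67 [0.6265 0.1678 0.007 ]
```

View pics/z8.png

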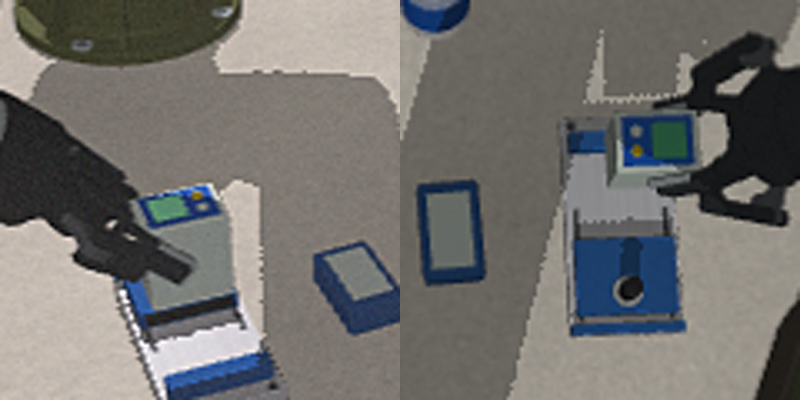

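The pictures show the logger held with its blue and green display up, at scene (190,172) and top (437,189 in the crop). It is about 9 mm to holder −y. Lowering it onto the bed now, shifted +10 mm in y and −2.5 mm in x.

```bash
python3 - <<'E'
from plan import *
o=robot.get_obs();p=np.array(o["eef_pos"]);T=Rtool(-6.9,45)
d=hol(-.0025,.010,0)-hol(0,0,0)
c=plan(p+d,T); c=plan(p+d+[0,0,-.0735],T,c); plan(c[0]+[0,0,-.002],T,c)
E
```

```text
t 29.75 rot [-0.   -0.03  0.01] shift after rot [ 0.28 -0.1   0.28] before rot [ 0.28 -0.1   0.28]
t 29.75 rot [0. 0. 0.] shift after rot [-2.08 -0.    2.08] before rot [-2.08 -0.    2.08]
t 29.75 rot [0. 0. 0.] shift after rot [-0.06 -0.    0.06] before rot [-0.06 -0.    0.06]
```

Request:
apply_moves(deltas=[{"delta_pos":[0.28,-0.1,0.28],"rot":[0,-0.03,0]},{"delta_pos":[0,0,0],"rot":[0,0,0]},{"delta_pos":[-0.5,0,0.5],"rot":[0,0,0]},{"delta_pos":[-0.5,0,0.5],"rot":[0,0,0]},{"delta_pos":[-0.5,0,0.5],"rot":[0,0,0]},{"delta_pos":[-0.3,0,0.3],"rot":[0,0,0]},{"delta_pos":[-0.15,0,0.15],"rot":[0,0,0]},{"delta_pos":[-0.08,0,0.08],"rot":[0,0,0]},{"delta_pos":[0,0,0],"rot":[0,0,0]},{"delta_pos":[0,0,0],"rot":[0,0,0]}])

```text
time: 31.0
eef_pos: [0.5801, -0.1503, 0.0487]
orientation: [-0.254, 0.691, 0.613, 0.287]
wrist_force: [-0.7, -0.2, -1.6]
gripper_width: 0.507
grasp_force: 51.2
```

Request:
apply_moves(deltas=[{"delta_pos":[-0.05,0,0.05],"rot":[0,0,0]},{"delta_pos":[-0.04,0,0.04],"rot":[0,0,0]},{"delta_pos":[0,0,0],"rot":[0,0,0]},{"delta_pos":[0,0,0],"rot":[0,0,0]}])

```text
time: 31.5
eef_pos: [0.5799, -0.1502, 0.0451]
orientation: [-0.254, 0.691, 0.613, 0.287]
wrist_force: [-0.6, 1.1, -3.0]
gripper_width: 0.51
grasp_force: 51.2
```

Request:
apply_moves(deltas=[{"delta_pos":[-0.03,0,0.03],"rot":[0,0,0]},{"delta_pos":[0,0,0],"rot":[0,0,0]},{"delta_pos":[0,0,0],"rot":[0,0,0]}])

```text
time: 31.88
eef_pos: [0.5799, -0.1502, 0.044]
orientation: [-0.254, 0.691, 0.613, 0.287]
wrist_force: [0.2, 0.3, -2.1]
gripper_width: 0.508
grasp_force: 51.4
```

Request:
apply_moves(deltas=[{"delta_pos":[-0.03,0,0.03],"rot":[0,0,0]},{"delta_pos":[0,0,0],"rot":[0,0,0]},{"delta_pos":[0,0,0],"rot":[0,0,0]}])

```text
time: 32.25
eef_pos: [0.58, -0.1503, 0.0439]
orientation: [-0.254, 0.691, 0.613, 0.287]
wrist_force: [-3.7, -0.2, 7.1]
gripper_width: 0.507
grasp_force: 51.7
```

Request:
apply_moves(deltas=[{"delta_pos":[0,0,0],"rot":[0,0,0]},{"delta_pos":[0,0,0],"rot":[0,0,0]},{"delta_pos":[0,0,0],"rot":[0,0,0]},{"delta_pos":[0,0,0],"rot":[0,0,0]},{"delta_pos":[0,0,-0.4],"rot":[0,0,0]},{"delta_pos":[0,0,-0.8],"rot":[0,0,0]},{"delta_pos":[0,0,-1],"rot":[0,0,0]},{"delta_pos":[0,0,-1],"rot":[0,0,0]},{"delta_pos":[0,0,-1],"rot":[0,0,0]},{"delta_pos":[0,0,-1],"rot":[0,0,0]}], gripper=0.85)

```text
time: 33.5
eef_pos: [0.5686, -0.2432, 0.1366]
orientation: [-0.253, 0.691, 0.613, 0.287]
wrist_force: [-0.2, -0.6, 0.2]
gripper_width: 0.847
grasp_force: 0.0
```

```bash
python3 - <<'E'
from plan import *
o=robot.get_obs();print(o["eef_pos"],o["gripper_width"],o["wrist_force"])
a=snap("scene","pics/scene9.png"); b=snap("top","pics/top9.png")
for k in("scene","top"):
    for t in("logger","holder","jaw_post"):
        for x in robot.tip_of(k,t)[:1]: print(k,t,round(x["score"],2),toworld(k,x["position"]).round(4))
f=lambda i,u,v:cv2.resize(i[v:v+120,u:u+120,::-1],(400,400),interpolation=cv2.INTER_CUBIC)
cv2.imwrite("pics/z9.png",np.hstack([f(a,140,110),f(b,240,150)]))
c=plan(o["eef_pos"],Rtool(-6.9,0)); c=plan(o["eef_pos"],Rtool(83.1),c); plan([.4915,-.1382,.13],Rtool(83.1),c)
E
```

```text
[ 0.56858909 -0.24323769  0.13660326] 0.8470078417951782 [-0.23461462 -0.61988149  0.19126003]
scene logger 0.93 [ 0.5763 -0.1535  0.05  ]
scene holder 0.86 [ 0.5845 -0.1547  0.0006]
scene jaw_post 0.64 [ 0.4899 -0.1357  0.0632]
top logger 0.68 [ 0.5846 -0.1484  0.0495]
top holder 0.79 [ 0.5814 -0.1485  0.004 ]
top jaw_post 0.78 [ 0.4915 -0.1413  0.0688]
t 33.9 rot [-0.01 -9.02  0.  ] shift after rot [-0.1  0.  -0.1] before rot [ 0.    0.   -0.13]
t 33.9 rot [  0.   0. -18.] shift after rot [0. 0. 0.] before rot [0. 0. 0.]
t 33.9 rot [0. 0. 0.] shift after rot [3.57 3.8  0.26] before rot [3.57 3.8  0.26]
```

View pics/z9.png

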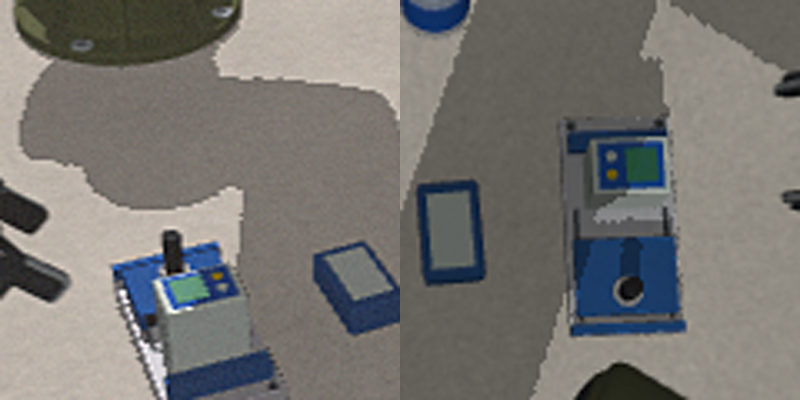

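The pictures show the logger standing display-up near the fixed jaw, centred across the bed, with the gripper clear. Reorienting to close the jaw by its post.

Request:
apply_moves(deltas=[{"delta_pos":[0,0,0],"rot":[0,-1,0]},{"delta_pos":[0,0,0],"rot":[0,-1,0]},{"delta_pos":[0,0,0],"rot":[0,-1,0]},{"delta_pos":[0,0,0],"rot":[0,-1,0]},{"delta_pos":[0,0,0],"rot":[0,-1,0]},{"delta_pos":[0,0,0],"rot":[0,-1,0]},{"delta_pos":[0,0,0],"rot":[0,-1,0]},{"delta_pos":[0,0,0],"rot":[0,-1,0]},{"delta_pos":[0,0,0],"rot":[0,-1,0]},{"delta_pos":[0,0,0],"rot":[0,0,-1]}], gripper=0.5)

```text
time: 35.15
eef_pos: [0.5691, -0.2401, 0.1346]
orientation: [-0.0, 0.717, 0.697, -0.0]
wrist_force: [0.1, 0.1, 0.7]
gripper_width: 0.499
grasp_force: 0.0
```

Request:
apply_moves(deltas=[{"delta_pos":[0,0,0],"rot":[0,0,-1]},{"delta_pos":[0,0,0],"rot":[0,0,-1]},{"delta_pos":[0,0,0],"rot":[0,0,-1]},{"delta_pos":[0,0,0],"rot":[0,0,-1]},{"delta_pos":[0,0,0],"rot":[0,0,-1]},{"delta_pos":[0,0,0],"rot":[0,0,-1]},{"delta_pos":[0,0,0],"rot":[0,0,-1]},{"delta_pos":[0,0,0],"rot":[0,0,-1]},{"delta_pos":[0,0,0],"rot":[0,0,-1]},{"delta_pos":[0,0,0],"rot":[0,0,-1]}])

```text
time: 36.4
eef_pos: [0.5688, -0.241, 0.1344]
orientation: [-0.001, 0.356, 0.935, 0.001]
wrist_force: [0.2, 1.0, 1.4]
gripper_width: 0.501
grasp_force: 0.0
```

Request:
apply_moves(deltas=[{"delta_pos":[0,0,0],"rot":[0,0,-1]},{"delta_pos":[0,0,0],"rot":[0,0,-1]},{"delta_pos":[0,0,0],"rot":[0,0,-1]},{"delta_pos":[0,0,0],"rot":[0,0,-1]},{"delta_pos":[0,0,0],"rot":[0,0,-1]},{"delta_pos":[0,0,0],"rot":[0,0,-1]},{"delta_pos":[0,0,0],"rot":[0,0,-1]},{"delta_pos":[0.9,0.9,0],"rot":[0,0,0]},{"delta_pos":[0.9,0.9,0],"rot":[0,0,0]},{"delta_pos":[0.9,0.9,0],"rot":[0,0,0]}])

```text
time: 37.65
eef_pos: [0.5091, -0.1652, 0.1345]
orientation: [-0.0, 0.06, 0.998, 0.001]
wrist_force: [0.1, -0.0, -0.0]
gripper_width: 0.5
grasp_force: 0.0
```

Request:
apply_moves(deltas=[{"delta_pos":[0.87,0.9,0.26],"rot":[0,0,0]},{"delta_pos":[0,0.2,0],"rot":[0,0,0]},{"delta_pos":[0,0,0],"rot":[0,0,0]},{"delta_pos":[0,0,0],"rot":[0,0,0]}])

```text
time: 38.15
eef_pos: [0.4922, -0.137, 0.1284]
orientation: [0.0, 0.06, 0.998, 0.0]
wrist_force: [-1.1, -0.1, 0.1]
gripper_width: 0.498
grasp_force: 0.0
```

```bash
python3 - <<'E'
from plan import *
plan([.4913,-.1382,.043],Rtool(83.1))
E
```

```text
t 38.15 rot [ 0.01  0.   -0.  ] shift after rot [ 0.03 -0.05  3.42] before rot [ 0.03 -0.05  3.42]
```

Request:
apply_moves(deltas=[{"delta_pos":[0.03,-0.05,0.8],"rot":[0,0,0]},{"delta_pos":[0,0,0.8],"rot":[0,0,0]},{"delta_pos":[0,0,0.8],"rot":[0,0,0]},{"delta_pos":[0,0,0.6],"rot":[0,0,0]},{"delta_pos":[0,0,0.4],"rot":[0,0,0]},{"delta_pos":[0,0,0],"rot":[0,0,0]}])

```text
time: 38.9
eef_pos: [0.4907, -0.1376, 0.043]
orientation: [-0.0, 0.06, 0.998, 0.001]
wrist_force: [-0.4, 0.1, -0.0]
gripper_width: 0.501
grasp_force: 0.0
```

Request:
apply_moves(deltas=[{"delta_pos":[0,0,0],"rot":[0,0,0]},{"delta_pos":[0,0,0],"rot":[0,0,0]},{"delta_pos":[0,0,0],"rot":[0,0,0]},{"delta_pos":[0,0,0],"rot":[0,0,0]},{"delta_pos":[0,0,0],"rot":[0,0,0]}], gripper=0, newtons=30)

```text
time: 39.52
eef_pos: [0.4911, -0.1382, 0.0441]
orientation: [0.001, 0.06, 0.998, -0.0]
wrist_force: [-1.6, -6.4, 2.6]
gripper_width: 0.173
grasp_force: 29.4
```

Request:
apply_moves(deltas=[{"delta_pos":[-0.15,0,0],"rot":[0,0,0]},{"delta_pos":[-0.2,0,0],"rot":[0,0,0]},{"delta_pos":[-0.2,0,0],"rot":[0,0,0]},{"delta_pos":[-0.15,0,0],"rot":[0,0,0]},{"delta_pos":[-0.1,0,0],"rot":[0,0,0]},{"delta_pos":[-0.1,0,0],"rot":[0,0,0]},{"delta_pos":[-0.1,0,0],"rot":[0,0,0]},{"delta_pos":[0,0,0],"rot":[0,0,0]}])

```text
time: 40.52
eef_pos: [0.5161, -0.141, 0.0441]
orientation: [0.001, 0.06, 0.998, 0.0]
wrist_force: [-0.8, -3.0, 5.5]
gripper_width: 0.174
grasp_force: 29.6
```

Request:
apply_moves(deltas=[{"delta_pos":[-0.05,0,0],"rot":[0,0,0]},{"delta_pos":[-0.04,0,0],"rot":[0,0,0]},{"delta_pos":[0,0,0],"rot":[0,0,0]},{"delta_pos":[0,0,0],"rot":[0,0,0]}])

```text
time: 41.02
eef_pos: [0.5179, -0.1411, 0.0441]
orientation: [0.0, 0.06, 0.998, 0.0]
wrist_force: [-4.1, -2.9, 6.9]
gripper_width: 0.171
grasp_force: 29.9
```

Request:
apply_moves(deltas=[{"delta_pos":[-0.04,0,0],"rot":[0,0,0]},{"delta_pos":[0,0,0],"rot":[0,0,0]},{"delta_pos":[0,0,0],"rot":[0,0,0]}])

```text
time: 41.4
eef_pos: [0.5185, -0.1412, 0.0441]
orientation: [-0.0, 0.06, 0.998, 0.0]
wrist_force: [-8.3, -3.2, 9.5]
gripper_width: 0.174
grasp_force: 30.3
```

One more small push to make sure it is tight, then release and retreat.

Request:
apply_moves(deltas=[{"delta_pos":[-0.06,0,0],"rot":[0,0,0]},{"delta_pos":[0,0,0],"rot":[0,0,0]},{"delta_pos":[0,0,0],"rot":[0,0,0]}])

```text
time: 41.78
eef_pos: [0.5185, -0.1412, 0.044]
orientation: [-0.002, 0.06, 0.998, 0.001]
wrist_force: [-20.9, -2.7, 19.5]
gripper_width: 0.173
grasp_force: 31.2
```

Request:
apply_moves(deltas=[{"delta_pos":[0,0,0],"rot":[0,0,0]},{"delta_pos":[0,0,0],"rot":[0,0,0]},{"delta_pos":[0,0,0],"rot":[0,0,0]},{"delta_pos":[0,0,-0.5],"rot":[0,0,0]},{"delta_pos":[0,0,-1],"rot":[0,0,0]},{"delta_pos":[0,0,-1],"rot":[0,0,0]},{"delta_pos":[0,0,-1],"rot":[0,0,0]},{"delta_pos":[1,0,-1],"rot":[0,0,0]},{"delta_pos":[1,0,0],"rot":[0,0,0]},{"delta_pos":[1,0,0],"rot":[0,0,0]}], gripper=0.5)

```text
time: 43.02
eef_pos: [0.4453, -0.1322, 0.157]
orientation: [0.001, 0.06, 0.998, 0.0]
wrist_force: [0.1, -0.4, 0.4]
gripper_width: 0.502
grasp_force: 0.0
```

Request:
apply_moves(deltas=[{"delta_pos":[1,0,0],"rot":[0,0,0]},{"delta_pos":[1,0,0],"rot":[0,0,0]},{"delta_pos":[0,0,0],"rot":[0,0,0]}])

```text
time: 43.4
eef_pos: [0.3956, -0.1262, 0.1568]
orientation: [0.001, 0.06, 0.998, 0.0]
wrist_force: [-0.1, -0.1, 0.9]
gripper_width: 0.503
grasp_force: 0.0
```

```bash
python3 - <<'E'
from plan import *
from fit2 import fit,masks
a=snap("scene","pics/scene10.png"); b=snap("top","pics/top10.png")
for k in("scene","top"):
    for t in("logger","holder","jaw_post","stray_vial","vial_a","cell_d"):
        for x in robot.tip_of(k,t)[:4]: print(k,t,round(x["score"],2),toworld(k,x["position"]).round(4))
lg={"top":masks("top","logger",[.582,-.15,.05])}
print(fit(lg,box(-.022,.022,-.03,.03,.015,.085),[.582,-.15,-.12]))
f=lambda i,u,v:cv2.resize(i[v:v+100,u:u+100,::-1],(300,300),interpolation=cv2.INTER_CUBIC)
cv2.imwrite("pics/z10.png",np.vstack([np.hstack([f(a,150,140),f(b,255,165)]),np.hstack([f(a,250,130),f(b,145,185)])]))
E
```

```text
scene logger 0.75 [ 0.5808 -0.1561  0.0476]
scene holder 0.87 [ 5.860e-01 -1.539e-01  5.000e-04]
scene holder 0.35 [ 0.7532 -0.0254  0.0011]
scene jaw_post 0.43 [ 0.5208 -0.1378  0.0631]
scene vial_a 0.56 [0.4969 0.1437 0.0052]
scene vial_a 0.55 [0.5827 0.1605 0.0013]
scene vial_a 0.5 [0.5393 0.1541 0.0066]
scene vial_a 0.16 [0.5836 0.157  0.0048]
scene cell_d 0.63 [ 0.6256  0.1676 -0.0018]
scene cell_d 0.47 [0.5836 0.1568 0.0037]
scene cell_d 0.45 [0.5373 0.1518 0.0066]
scene cell_d 0.44 [0.4987 0.1461 0.0032]
top logger 0.78 [ 0.5856 -0.1496  0.0483]
top holder 0.96 [ 0.5811 -0.1511  0.0032]
top jaw_post 0.97 [ 0.519  -0.141   0.0707]
top jaw_post 0.29 [0.4938 0.1458 0.0029]
top jaw_post 0.25 [ 0.7534 -0.0215  0.0046]
top stray_vial 0.38 [0.6252 0.1659 0.0088]
top vial_a 0.64 [0.5428 0.1584 0.0057]
top vial_a 0.48 [0.4931 0.1506 0.0086]
top vial_a 0.38 [0.5813 0.1613 0.0057]
top cell_d 0.67 [0.6282 0.1609 0.01  ]
top cell_d 0.64 [0.4941 0.1455 0.0045]
top cell_d 0.53 [0.5803 0.1567 0.0008]
top cell_d 0.52 [0.538  0.1519 0.0052]
(array([ 0.5831, -0.1506, -0.1414]), array([26.9]))
```

View pics/z10.png

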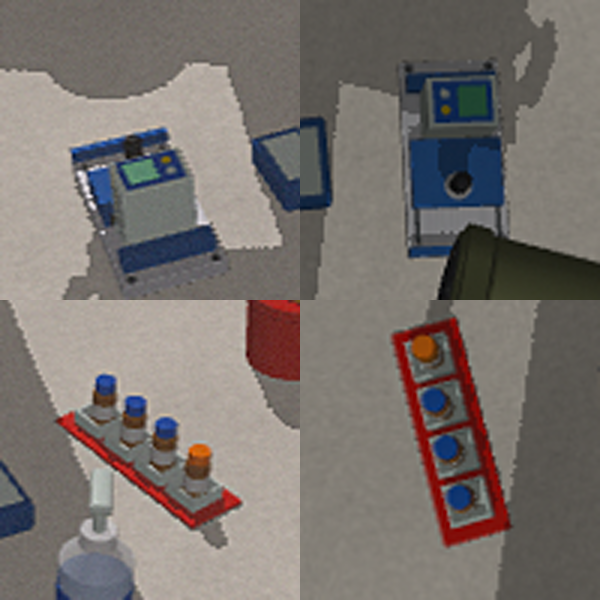

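The pictures show the logger clamped display-up between the jaws. All four vials stand upright in their cells, and the arm is clear. Handing in.

```bash
python3 -c "
from plant import robot
print(robot.job_done())"
```

```text
the job is handed in; nothing more can be done
None
```

The job is handed in: the last pictures show the orange-capped vial upright in the previously empty cell, the logger clamped display-up and square with the jaw closed on it, and nothing else knocked over; the judge returned no verdict.

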